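# Gauge the bushing in the vice, go and no-go

## Robot

A 6-joint arm with a two-finger parallel gripper is mounted at the origin on the work surface. World frame = base frame: x ahead of the robot, y to its left, z up, the work surface at z = 0. Lengths are in m, angles in degrees, forces in N, time in s.
With the tool pointing down it reaches from about 0.4 to 0.825 m from the base axis. Payload 7 kg.
Tool frame: the origin (TCP) lies between the finger pads; the fingertips stand 19 mm ahead of it and the grasp point (between the pads) is the TCP; x points along the fingers, y is the direction in which the jaws open and shut, and the axes are right-handed (so a half turn about x gives the same grasp; the last joint's range is limited). The gripper opens to 88 mm and grips with 3 to 60 N. Pads are 19 mm wide; open, the fingers measure 130 mm over their backs; the gripper's body (78 mm by 193 mm) begins 47 mm behind the grasp point.
Start: joints at [90.59, 20.546, 0.682, 0, -70.136, -16.507], TCP at [0.185, 0.649, 0.246] pointing down, gripper open.
Joint ranges: [-176.03, 176.03], [-82.01, 121.73], [-58.28, 71.71], [-173.87, 95.51], [-174.79, -0.11], [-173.66, 173.66]. Speed limits (degrees/s): [136.94, 136.94, 172.46, 180, 180, 180].

## Interface

Orientations are given as [roll, pitch, yaw] about the fixed x, y, z axes, in that order (R = Rz(yaw) Ry(pitch) Rx(roll)).
In Python, from plant import r gives the robot as it stands.
- The arm moves only by the tool send_rows, never from a script. Its argument "plan" is a list of rows, each a list of 2 entries, a list of its own where there are three numbers: the shift along the tool's x, y, z scaled (see below), then the turn, a rotation vector about the tool's x, y, z scaled (see below). A call has exactly 5 rows; each row is the pose to reach, as a shift and turn from the pose measured when the call began, along the tool's axes at that moment; what a row does not reach only later rows make up. The controller multiplies each number of a shift by 0.15 m and each number of a turn by pi/4 rad. A row lasts 1/10 s, in which the tool goes at most 50 mm and 8.59 degrees, less where a joint would pass 70% of its speed; a pose out of reach is approached as far as the arm can. A call with a number of a shift or a turn outside -1 to 1 is refused whole. A call with a gripper value outside its range is refused whole. "jaw" is the opening, from -1 (shut) to 1 (fully open), so that 0 is half open, set as the call begins (left out, the last holds). The fingers move at their own pace and stop on an object; "force" is the grip in N (left out, the last holds). Time passes only in rows, so rows that repeat a pose let the fingers close, or fill a call up. It gives the time, the measured TCP pose, the force and the opening at its end, in the units of the state.
- r.get_state(): the state, without advancing time (a new reading comes with each control period).
- r.capture(name): name is "scene" or "top" or "wrist"; returns a dict with "color" (400x640x3 uint8, red, green, blue), "range_z" (400x640 float32, m along the optical axis (not along the pixel's ray), 0 where there is no reading), "mtx" (3x3 intrinsics, pixels), "pose" (4x4, takes a point from camera to world coordinates). Camera axes: x right, y down, z forward; pixel columns grow to the right and rows downward; lengths in m; the calibration is good to about 2 mm. The wrist camera is an equidistant fisheye: a pixel r from the principal point sees the ray r / f radians off the axis. A picture is of the moment at which its call begins.
- r.close_job(): hands the job in, once; it reports no verdict.
Trained networks look in a picture, given as the dict that the camera call returned (one of the last four; its "shot" number tells which), for a name from the list of things; names that differ only in an ending like _2 or _b are one class to them, and where a whole thing is asked for, a point or a joint stands for the part that bears it (a point fixed in the world has none). Each returns a list of dicts, best first, with "score" (0 to 1); they miss things now and then, are a little off and sometimes report something else, mostly with a low value. They report only what shows in the picture. A call takes as long as a camera call. They do not tell look-alikes from the thing itself.
- r.find_in(picture, target): "uv" ([column, row] in pixels, amid what is visible of it).
- r.trace(picture, target): "mask" (400x640 bool, what is visible of it) and "uv" ([column, row] in pixels, amid what is visible of it).
The state is a dict: "time_s": time; "joints": joint angles; "qd": joint speeds; "joint_torque": joint torques, N m; "tcp_pos": TCP position; "eef_rot": TCP orientation; "contact_force": force on the tool from outside, world axes, zero at the start; "moment": the same for the moment, N m; "gripper_width": finger opening in m.
Only numpy, scipy, OpenCV 4.12 (cv2) and the standard library are available. Lean on these libraries where they do the work, as an engineer would, in place of code of your own. Each camera call takes 0.05 s, during which the arm holds its last target. There are 200 camera calls.

## Task

Check the bushing in the bearing block clamped in the vice with the double-ended plug gauge: push the long, slimmer go end in until its shoulder is fully home against the block, draw it out, then press the short, thicker no-go end squarely into the middle of the bore's mouth, as far as its bevel lets it, with a light, steady push (about 6 N) for half a second to confirm that it is refused. Feel your way in: the block may sit anywhere along the jaws, and the gauge must never be forced or banged against it (stay under 25 N). Lay the gauge back on its wooden rest (either way round), let go, and leave the other things on the bench where they are.

Things in the scene. Friction and masses are not known exactly. Their poses are not given: they have to be found in the camera images.
- gauge: The loose double-ended plug gauge, 0.14 to 0.28 kg, lying level on its rest along its own y, go end at +y, no-go end at -y. Square aluminium handle 16 x 16 mm, 90 mm long (y = -45 to +45 mm), ending at the go end in a round collar 30 mm across, 4 mm thick; the collar's face at y = +45 mm is the shoulder. Origin: centre of the handle's underside, 8 mm below the gauge's axis.
- gauge_mid (a point): Centre of the gauge's handle, on its axis: the place to grip from above, across the handle's 16 mm (along x). The uprights of the rest begin about 24 mm to either side of it along y (less up to 6 mm, as the gauge may lie shifted). Axes as the gauge: y towards the go end, z up.
- go_tip (a point): Centre of the end face of the go end, 77 mm from gauge_mid along the gauge's +y. The steel go end is 21 mm in diameter and 32 mm long (the longer, slimmer end), its last 2 mm bevelled down to diameter 19.
- nogo_tip (a point): Centre of the end face of the no-go end, 60 mm from gauge_mid along the gauge's -y. The steel no-go end is 25 mm in diameter and 15 mm long (the shorter, thicker end), its last 5 mm bevelled down to diameter 17. Centred on the bore it enters 4 mm by its bevel and stops; 2 mm off-centre it enters only 2 mm.
- vice: Fixed low grey machine vice, 98 mm (x) by 210 mm (y), 60 mm high at the jaws, with an aluminium bearing block standing in its jaws. Block: 52 mm wide (x), 26 mm thick (y, faces at y = -13 and +13 mm), top 121 mm above the bench. Origin on the bench under the middle of the jaws; z up.
- vice_mid (a point): Point over the middle of the vice, 95 mm above the bench, at the bore axis's height; axes as the vice. Bore: level, parallel to y, 22 mm wide, brass-rimmed, 1 mm chamfers, open at both faces (either gauge end may enter from either face). The block is clamped anywhere from -16 to +16 mm along x from here, unmeasured, so the bore is that far aside; it stays put when pushed. y and z are exact.
- rest: Fixed wooden rest for the gauge, 70 x 90 mm (x, y), about 53 mm high: two notched uprights 7 mm thick at y = -28 and +28 mm on a foot 8 mm thick, notch floors 37 mm above the bench, 20 mm wide, sides flared. The handle lies across both notches along the rest's y, the collar outside. Origin on the bench under its middle. Stands on either side of the vice.
- rest_mid (a point): Point 45 mm above the bench over the middle of the rest: where the centre of the gauge's handle belongs; axes as the rest.
- tray: Bystander: fixed black open tray of brass bushings, 100 x 120 x 35 mm; origin under its centre.
- cup: Bystander: white plastic cup, 68 mm across and 85 mm high; origin under its centre.
- glue: Bystander: white bottle, 44 mm across and 110 mm high; origin under its centre.
- driver: Bystander: screwdriver lying along its own x; origin under its middle.
Mind the look-alikes: they are no part of the job. There is more than one size of the rest; the one meant has the size given above.

How it is judged (in metres and radians):
On the way, in this order (a step that is already met when the one before it is completed fails the run):
1. the go end is fully in the bore, its shoulder within 2 mm of the block's face (angle between the y axis of gauge_mid and the y axis of vice_mid, either way round below 0.12 rad and x of go_tip in the frame of vice_mid between -0.02 and 0.02 m and z of go_tip in the frame of vice_mid between -0.005 and 0.005 m and ((y of go_tip in the frame of vice_mid between 0.017 and 0.0215 m and y of gauge_mid in the frame of vice_mid below -0.04 m) or (y of go_tip in the frame of vice_mid between -0.0215 and -0.017 m and y of gauge_mid in the frame of vice_mid above 0.04 m))), for 0.1 s.
2. the no-go end is pressed into the mouth of the bore with more than 3 N, its bevel at least 2.5 mm and no more than 7 mm inside the face (refused), gauge in line with the bore (angle between the y axis of gauge_mid and the y axis of vice_mid, either way round below 0.12 rad and x of nogo_tip in the frame of vice_mid between -0.02 and 0.02 m and z of nogo_tip in the frame of vice_mid between -0.005 and 0.005 m and contact force between gauge and vice above 3 N and ((y of nogo_tip in the frame of vice_mid between 0.006 and 0.0105 m and y of gauge_mid in the frame of vice_mid above 0.04 m) or (y of nogo_tip in the frame of vice_mid between -0.0105 and -0.006 m and y of gauge_mid in the frame of vice_mid below -0.04 m))), for 0.2 s.
At the end, for the whole second after the job is handed in: the gauge lies released and still on its rest, the centre of its handle within 6 mm across, 12 mm along and 4 mm in height of rest_mid, its axis within 0.15 rad of the rest's y, either way round (x of gauge_mid in the frame of rest_mid between -0.006 and 0.006 m and y of gauge_mid in the frame of rest_mid between -0.012 and 0.012 m and z of gauge_mid in the frame of rest_mid between -0.004 and 0.004 m and angle between the y axis of gauge_mid and the y axis of rest_mid, either way round below 0.15 rad and linear speed of gauge below 0.02 m/s); the robot touches nothing.
It fails at once if the gauge and the vice or its block press on one another with more than 25 N (contact force between gauge and vice above 25 N).
It fails at once if a bystander (cup, bottle, screwdriver) is moved more than 20 mm (distance of any of cup, glue, driver from where it was at the start of the episode above 0.02 m).
It also fails if it takes over 72 s, if anything falls off the work surface, if the arm or the gripper's body presses on something with over 40 N, if the wrist force passes 120 N, or if a joint passes its speed limit or range.

## Working session

There is one attempt and no reset: what is moved stays moved. The work goes in short steps, Python scripts to look and compute and a tool call to move; the robot and the scene stay as the last step left them, time stands still between calls to the robot, and variables do not carry over. Pictures are saved under pics/ and viewed, about 8 in all and at most 12, crops included, and the job is handed in when it is done.

Besides the shell and the picture viewer there is one more tool, called after "Emit:" by a JSON object that holds its "name" and its "arguments", one argument or row to a line. send_rows: Moves the arm, as the interface text tells. Its arguments: {"type":"object","properties":{"plan":{"type":"array"},"jaw":{"type":"number"},"force":{"type":"number"}},"required":["plan"]}

```bash
ls; mkdir -p pics; cat > h.py <<'E'
import numpy as np, cv2
from plant import r
def world(p,uv,z=None):
    K=p["mtx"];T=p["pose"];u,v=uv
    d=np.array([(u-K[0,2])/K[0,0],(v-K[1,2])/K[1,1],1.])
    if z is None: c=d*p["range_z"][int(round(v)),int(round(u))]; return T[:3,:3]@c+T[:3,3]
    w=T[:3,:3]@d; return T[:3,3]+w*(z-T[2,3])/w[2]
def cloud(p):
    K=p["mtx"];T=p["pose"];v,u=np.mgrid[:400,:640];z=p["range_z"]
    c=np.stack([(u-K[0,2])/K[0,0]*z,(v-K[1,2])/K[1,1]*z,z],-1)
    w=c@T[:3,:3].T+T[:3,3]; w[z==0]=np.nan; return w
def save(p,n): cv2.imwrite("pics/"+n,p["color"][...,::-1])
E
python3 - <<'E'
from h import *
np.set_printoptions(precision=3,suppress=True)
s=r.get_state();print(s)
ps={}
for n in("top","scene"):
    p=r.capture(n);ps[n]=p
    W=cloud(p)
    for t in("gauge","vice","rest","tray","cup","glue","driver","go_tip","nogo_tip"):
        for d in r.trace(p,t)[:3]:
            m=d["mask"]; q=W[m]; q=q[~np.isnan(q[:,0])]
            print(n,t,round(d["score"],2),np.round(d["uv"]),m.sum(),np.median(q,0) if len(q) else None, np.percentile(q,[2,98],axis=0).ravel() if len(q) else None)
img=np.vstack([ps["top"]["color"],ps["scene"]["color"]])
cv2.imwrite("pics/a.png",cv2.resize(img[...,::-1],(480,600),interpolation=cv2.INTER_AREA))
save(ps["top"],"top.png")
E
```

```text
pics
{'time_s': 0.0, 'joints': array([ 90.59 ,  20.591,   0.636,  -0.021, -70.136, -16.506]), 'qd': array([-0.005,  0.037,  0.037,  0.053,  0.12 , -0.035]), 'joint_torque': array([  0.   , -58.272,  29.305,   6.997,   0.007,  -0.   ]), 'tcp_pos': array([0.185, 0.649, 0.245]), 'eef_rot': array([  94.243,   89.907, -101.68 ]), 'contact_force': array([-1.78 ,  0.346, -0.678]), 'moment': array([ 0.018, -0.021,  0.011]), 'gripper_width': 0.08768368287919363}
top gauge 0.97 [224. 223.] 376 [0.511 0.277 0.054] [0.501 0.197 0.047 0.521 0.327 0.061]
top vice 0.84 [328. 218.] 3483 [0.53  0.036 0.035] [ 0.485 -0.071  0.003  0.581  0.145  0.122]
top rest 0.86 [236. 219.] 838 [0.517 0.258 0.009] [ 0.475  0.215 -0.     0.546  0.303  0.054]
top rest 0.8 [164. 229.] 1914 [0.492 0.442 0.013] [0.445 0.38  0.003 0.541 0.488 0.069]
top tray 0.9 [449. 212.] 2120 [ 0.541 -0.282  0.006] [ 0.49  -0.336  0.001  0.589 -0.218  0.037]
top tray 0.52 [224. 219.] 400 [0.511 0.274 0.054] [0.501 0.197 0.047 0.521 0.33  0.06 ]
top cup 0.89 [440. 122.] 811 [ 0.766 -0.258  0.048] [ 0.727 -0.282  0.002  0.789 -0.22   0.
[... 1084 characters left out ...]
  0.526  0.328  0.057]
scene cup 0.93 [189. 223.] 1008 [ 0.769 -0.241  0.06 ] [ 0.729 -0.284  0.006  0.792 -0.221  0.085]
scene glue 0.61 [358. 266.] 827 [0.751 0.189 0.059] [0.732 0.166 0.003 0.759 0.206 0.11 ]
scene driver 0.81 [283. 268.] 409 [0.785 0.032 0.023] [0.725 0.019 0.009 0.826 0.041 0.027]
scene driver 0.54 [419. 218.] 450 [0.518 0.265 0.05 ] [ 0.462  0.197 -0.001  0.526  0.328  0.057]
scene go_tip 0.61 [415. 220.] 463 [0.518 0.266 0.05 ] [ 0.426  0.197 -0.001  0.525  0.329  0.057]
scene go_tip 0.6 [188. 224.] 1028 [ 0.77  -0.241  0.06 ] [ 0.729 -0.284  0.004  0.792 -0.221  0.085]
scene nogo_tip 0.65 [414. 222.] 467 [0.518 0.261 0.05 ] [ 0.464  0.197 -0.001  0.529  0.325  0.056]
```

```bash
python3 - <<'E'
import cv2
im=cv2.imread("pics/top.png")
cv2.imwrite("pics/a1.png",cv2.resize(im[100:300,120:500],(800,421),interpolation=cv2.INTER_CUBIC))
E
```

```text
(no output)
```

View pics/a.png

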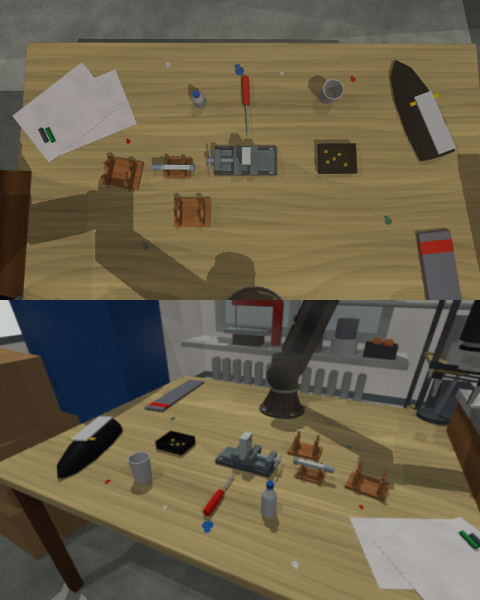

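View pics/a1.png

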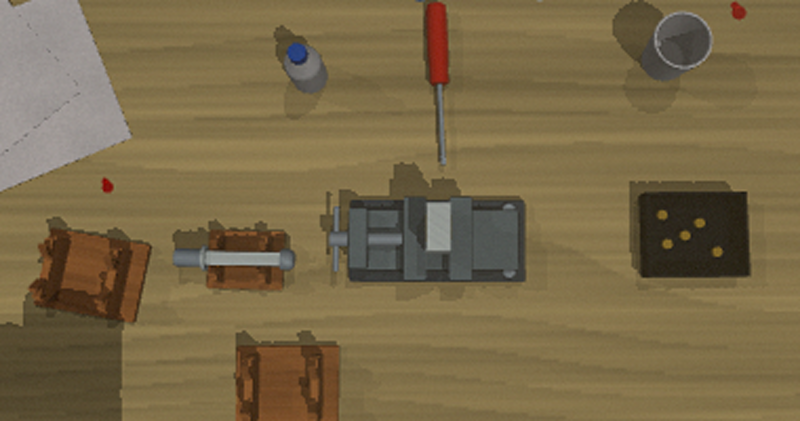

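The pictures show the gauge on the small rest (crop ≈ (245,258)) with the go end at the left (+y). The vice is to its right, with the block at (438,226). The gauge can keep its heading throughout: go end in from the -y face, no-go end in from the +y face.

```bash
cat >> h.py <<'E'
from scipy.spatial.transform import Rotation as Ro
def tool():
    s=r.get_state(); return s,Ro.from_euler("xyz",s["eef_rot"],degrees=True)
def plan(pos,Rt):
    s,R=tool(); d=R.inv().apply(np.array(pos)-s["tcp_pos"])/.15; w=(R.inv()*Rt).as_rotvec()/(np.pi/4)
    print("shift",np.round(d,4),"turn",np.round(w,4)); 
def down(yaw): # tool x down, tool z along world dir of angle yaw from +y
    z=Ro.from_euler("z",yaw,degrees=True).apply([0,1,0]); x=np.array([0,0,-1.]); y=np.cross(z,x)
    return Ro.from_matrix(np.stack([x,y,z],1))
def rect(q): 
    c=cv2.minAreaRect((q[:,:2]*1000).astype(np.float32)); return c
E
python3 - <<'E'
from h import *
np.set_printoptions(precision=4,suppress=True)
for n in("top","scene"):
    p=r.capture(n);W=cloud(p);X,Y,Z=W[...,0],W[...,1],W[...,2]
    def sel(a,b,c,d,e,f): return W[(X>a)&(X<b)&(Y>c)&(Y<d)&(Z>e)&(Z<f)]
    print(n,"blocktop",rect(sel(.45,.62,-.08,.15,.112,.13)), np.median(sel(.45,.62,-.08,.15,.112,.13),0))
    print("jawtops",rect(sel(.45,.62,-.08,.12,.054,.066)))
    print("vice all",rect(sel(.45,.62,-.1,.12,.015,.066)))
    print("restfoot",rect(sel(.45,.57,.19,.34,.005,.013)))
    print("restall",rect(sel(.46,.57,.2,.32,.005,.035)))
    m=r.trace(p,"gauge")[0]["mask"]; q=W[m]; q=q[(q[:,2]>.045)&(q[:,2]<.075)]
    print("gauge",rect(q))
    for a in np.arange(.19,.34,.01):
        g=q[(q[:,1]>a)&(q[:,1]<a+.01)]
        if len(g): print(round(a,2),len(g),(g[:,0].min()+g[:,0].max())/2,np.ptp(g[:,0]),g[:,2].max())
s,R=tool();print(R.as_matrix())
for y in(0,180): plan([.511,.26,.2],down(y))
E
```

```text
top blocktop ((541.979248046875, 30.20157241821289), (24.935855865478516, 50.16180419921875), 89.8578872680664) [0.5418 0.0291 0.1217]
jawtops ((533.8892211914062, 54.83428192138672), (130.2631378173828, 94.61361694335938), 89.92903900146484)
vice all ((532.9772338867188, 22.220306396484375), (195.49752807617188, 96.36217498779297), 89.93441009521484)
restfoot ((506.8845520019531, 262.32159423828125), (108.71583557128906, 140.53810119628906), 0.11998865753412247)
restall ((518.1831665039062, 258.59027099609375), (105.82100677490234, 101.44915771484375), 82.04597473144531)
gauge ((512.0671997070312, 263.92279052734375), (29.12775230407715, 137.2287139892578), 1.342342734336853)
0.19 24 0.5087244227499512 0.01936147143231387 0.05913988989311825
0.2 41 0.5099545138113656 0.02216398909955325 0.06030377593039493
0.21 28 0.5086210664453386 0.014492353607803543 0.05712226174600599
0.22 26 0.5086711756997786 0.014485074507370466 0.05757721447434483
0.23 24 0.5098454944933377 0.012230095398021446 0.055633154108145844
0.24 25 0.5098097262425206 0.012206113004795238 0.0568191690595109
0.25 25 0
[... 1798 characters left out ...]
396 0.05434551948659172
0.27 24 0.5132781447816368 0.016335002693717904 0.05387889045845795
0.28 21 0.5151143918492898 0.013110407678116553 0.05286964433859509
0.29 27 0.51912156504048 0.01634733076828887 0.05902605185762144
0.3 26 0.5178869990450699 0.01231474341062111 0.054880855363623415
0.31 22 0.5183619026433259 0.010323290667842544 0.05549513603712253
0.32 23 0.5182310860716992 0.010548485808785424 0.055933806941027786
0.33 2 0.5218468585204468 0.000996728871210717 0.05271059320075844
[[ 0.     -0.2742 -0.9617]
 [ 0.     -0.9617  0.2742]
 [-1.     -0.      0.    ]]
shift [ 0.3037  1.8989 -2.8005] turn [1.6463 0.     0.    ]
shift [ 0.3037  1.8989 -2.8005] turn [-2.3537 -0.      0.    ]
```

Emit:
{"name": "send_rows", "arguments": {
  "plan": [
    [[0,0.12,-0.18],[0.16,0,0]],
    [[0,0.24,-0.36],[0.32,0,0]],
    [[0,0.38,-0.56],[0.5,0,0]],
    [[0,0.5,-0.75],[0.66,0,0]],
    [[0,0.63,-0.93],[0.82,0,0]]
  ]
}}

```text
time_s: 1.7
tcp_pos: [0.2942, 0.5189, 0.2457]
eef_rot: [-69.2, 90.0, 57.7]
contact_force: [0.7, -0.2, 0.0]
gripper_width: 0.0879
```

```bash
python3 -c "
from h import *
print(r.get_state()['tcp_pos']);plan([.511,.257,.2],down(-1.7))"
```

```text
[0.29417024 0.51890223 0.24569485]
shift [ 0.3044 -0.1078 -2.2642] turn [8.576e-01 2.000e-04 3.000e-04]
```

Emit:
{"name": "send_rows", "arguments": {
  "plan": [
    [[0.02,0,-0.19],[0.17,0,0]],
    [[0.05,-0.02,-0.38],[0.34,0,0]],
    [[0.08,-0.03,-0.58],[0.51,0,0]],
    [[0.1,-0.04,-0.78],[0.68,0,0]],
    [[0.12,-0.05,-1.0],[0.857,0,0]]
  ]
}}

```text
time_s: 2.2
tcp_pos: [0.3908, 0.4026, 0.2277]
eef_rot: [-31.8, 90.0, 56.3]
contact_force: [0.7, -0.1, 0.4]
gripper_width: 0.0877
```

```bash
python3 -c "
from h import *
print(r.get_state()['tcp_pos']);plan([.511,.257,.2],down(-1.7))"
```

```text
[0.39082756 0.40259433 0.22769112]
shift [ 0.1844 -0.834  -0.9426] turn [-0.006   0.0007  0.0004]
```

Emit:
{"name": "send_rows", "arguments": {
  "plan": [
    [[0.04,-0.2,-0.22],[0,0,0]],
    [[0.08,-0.4,-0.45],[0,0,0]],
    [[0.14,-0.6,-0.68],[0,0,0]],
    [[0.184,-0.8,-0.9],[-0.006,0,0]],
    [[0.184,-0.834,-0.943],[-0.006,0,0]]
  ]
}}

```text
time_s: 2.7
tcp_pos: [0.5125, 0.2535, 0.199]
eef_rot: [137.4, 89.9, -134.5]
contact_force: [-0.5, -0.0, -0.7]
gripper_width: 0.0874
```

```bash
cat >> h.py <<'E'
def fish(p):
    K=p["mtx"];T=p["pose"];v,u=np.mgrid[:400,:640];z=p["range_z"]
    a=(u-K[0,2])/K[0,0];b=(v-K[1,2])/K[1,1];t=np.hypot(a,b)+1e-9
    s=np.tan(np.minimum(t,1.5))/t
    c=np.stack([a*s*z,b*s*z,z],-1); w=c@T[:3,:3].T+T[:3,3]; w[(z==0)|(t>1.4)]=np.nan; return w
E
python3 - <<'E'
from h import *
np.set_printoptions(precision=4,suppress=True)
s,R=tool();print(s["tcp_pos"],s["joints"]);print(R.as_matrix())
p=r.capture("wrist");save(p,"w1.png");W=fish(p)
m=r.trace(p,"gauge")[0]["mask"];q=W[m];q=q[(q[:,2]>.04)&(q[:,2]<.075)]
print(m.sum(),rect(q),np.median(q,0))
for a in np.arange(.19,.34,.006):
    g=q[(q[:,1]>a)&(q[:,1]<a+.006)]
    if len(g): print(round(a,3),len(g),np.round([g[:,0].min(),g[:,0].max(),g[:,2].max(),g[:,1].min(),g[:,1].max()],4), (g[:,0].min()+g[:,0].max())/2)
E
```

```text
[0.5125 0.2535 0.199 ] [ 45.9168  12.9574 -16.3615  -0.0005 -60.7497 -47.8051]
[[-0.0008 -0.9995  0.033 ]
 [-0.0009  0.033   0.9995]
 [-1.      0.0008 -0.0009]]
2427 ((510.79779052734375, 261.715576171875), (28.56876564025879, 136.13963317871094), 0.7131036520004272) [0.5103 0.2579 0.0536]
0.19 58 [0.4998 0.5184 0.0561 0.1937 0.1959] 0.5090674563889581
0.196 161 [0.4981 0.5205 0.0588 0.196  0.202 ] 0.5092942791138324
0.202 155 [0.4972 0.5207 0.0591 0.202  0.208 ] 0.5089470331492854
0.208 99 [0.4994 0.517  0.0568 0.208  0.2139] 0.5081595403311541
0.214 105 [0.5023 0.5173 0.055  0.2142 0.22  ] 0.5098021714296188
0.22 104 [0.5034 0.5176 0.0547 0.22   0.226 ] 0.5104898090914416
0.226 104 [0.5026 0.5178 0.0551 0.226  0.2319] 0.5102109151457646
0.232 103 [0.5028 0.5181 0.055  0.2321 0.2378] 0.5104441495339085
0.238 104 [0.503  0.5183 0.0557 0.2381 0.244 ] 0.5106277416456466
0.244 90 [0.5032 0.5175 0.0554 0.244  0.25  ] 0.5103402579129555
0.25 89 [0.5033 0.5168 0.0552 0.25   0.2559] 0.510064636829545
0.256 90 [0.5034 0.5171 0.0552 0.256  0.262 ] 0.5102550951671617
0.262 87 [0.5036 0.5172 0.0547 0.262  0.2679] 0.5103727118908059
0.268 82 [0.5038 0.5166 0.0545 0.2681 0.2739] 0.5101542394534364
0.274 80 [0.5039 0.5168 0.0549 0.274  0.2799] 0.5103204909835408
0.28 84 [0.504  0.518  0.0554 0.2801 0.286 ] 0.5110182858076721
0.286 81 [0.5042 0.5183 0.0548 0.2861 0.2919] 0.5112192686766478
0.292 236 [0.4961 0.5247 0.0614 0.292  0.2979] 0.5103765014592099
0.298 73 [0.4984 0.5225 0.0575 0.2981 0.3038] 0.5104508545503104
0.304 113 [0.5014 0.5222 0.0569 0.304  0.31  ] 0.5117811645655074
0.31 95 [0.5015 0.5202 0.0569 0.31   0.316 ] 0.5108672190137199
0.316 98 [0.5016 0.5206 0.057  0.316  0.322 ] 0.5110877029206156
0.322 99 [0.5018 0.5218 0.0573 0.322  0.328 ] 0.5117829030171914
0.328 15 [0.504  0.5198 0.0559 0.3283 0.3298] 0.5119081855752474
```

View pics/w1.png

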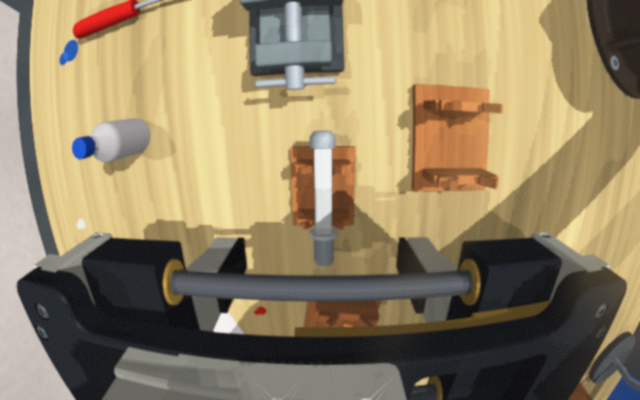

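Emit:
{"name": "send_rows", "arguments": {
  "plan": [
    [[0.1,0.01,0.01],[-0.013,0,0]],
    [[0.3,0.015,0.013],[-0.013,0,0]],
    [[0.52,0.015,0.013],[-0.013,0,0]],
    [[0.7,0.015,0.013],[-0.013,0,0]],
    [[0.75,0.015,0.013],[-0.013,0,0]]
  ]
}}

```text
time_s: 3.3
tcp_pos: [0.5077, 0.2576, 0.0849]
eef_rot: [128.0, 89.8, -143.3]
contact_force: [-0.3, 0.5, 0.9]
gripper_width: 0.0874
```

```bash
python3 -c "
from h import *
print(r.get_state()['tcp_pos']);plan([.5103,.2555,.045],down(-1.3))"
```

```text
[0.50770455 0.25761812 0.08492937]
shift [ 0.2662 -0.0184 -0.0131] turn [ 0.0015 -0.003  -0.0038]
```

Emit:
{"name": "send_rows", "arguments": {
  "plan": [
    [[0.1,-0.01,-0.006],[0,0,0]],
    [[0.2,-0.018,-0.013],[0,-0.003,-0.003]],
    [[0.266,-0.018,-0.013],[0,-0.003,-0.003]],
    [[0.266,-0.018,-0.013],[0,-0.003,-0.003]],
    [[0.266,-0.018,-0.013],[0,-0.003,-0.003]]
  ]
}}

```text
time_s: 3.8
tcp_pos: [0.5105, 0.2562, 0.0458]
eef_rot: [-8.4, 90.0, 80.4]
contact_force: [0.2, -0.5, -0.4]
gripper_width: 0.0875
```

```bash
python3 -c "
from h import *
print(r.get_state()['tcp_pos']);plan([.5103,.2555,.045],down(-1.3))"
```

```text
[0.51050161 0.2561895  0.04583688]
shift [ 0.0056  0.0012 -0.0046] turn [0.0025 0.0005 0.0001]
```

Emit:
{"name": "send_rows", "arguments": {
  "plan": [
    [[0.005,0,-0.004],[0,0,0]],
    [[0.005,0,-0.004],[0,0,0]],
    [[0.005,0,-0.004],[0,0,0]],
    [[0.005,0,-0.004],[0,0,0]],
    [[0.005,0,-0.004],[0,0,0]]
  ],
  "jaw": -1,
  "force": 30
}}

```text
time_s: 4.3
tcp_pos: [0.5106, 0.2556, 0.0453]
eef_rot: [-24.1, 90.0, 64.7]
contact_force: [-0.1, 0.6, -0.3]
gripper_width: 0.0532
```

Emit:
{"name": "send_rows", "arguments": {
  "plan": [
    [[0,0,0],[0,0,0]],
    [[0,0,0],[0,0,0]],
    [[0,0,0],[0,0,0]],
    [[0,0,0],[0,0,0]],
    [[0,0,0],[0,0,0]]
  ]
}}

```text
time_s: 4.8
tcp_pos: [0.5106, 0.2556, 0.0452]
eef_rot: [-23.7, 90.0, 65.1]
contact_force: [0.3, 0.5, -0.3]
gripper_width: 0.0161
```

```bash
python3 -c "
from h import *
s,R=tool();print(s['tcp_pos'],s['contact_force']);print(R.as_matrix().round(4))"
```

```text
[0.51061139 0.25561451 0.04524737] [ 0.31647612  0.45998352 -0.25559809]
[[ 3.000e-04 -9.998e-01  2.090e-02]
 [ 6.000e-04  2.090e-02  9.998e-01]
 [-1.000e+00 -3.000e-04  6.000e-04]]
```

Emit:
{"name": "send_rows", "arguments": {
  "plan": [
    [[-0.1,0,0],[0,0,0]],
    [[-0.3,0,0],[0,0,0]],
    [[-0.55,0,0],[0,0,0]],
    [[-0.8,0,0],[0,0,0]],
    [[-0.95,0,0],[0,0,0]]
  ]
}}

```text
time_s: 5.3
tcp_pos: [0.5111, 0.2559, 0.1906]
eef_rot: [-46.1, 89.8, 42.7]
contact_force: [-0.1, 0.3, -1.1]
gripper_width: 0.0156
```

```bash
python3 -c "
from h import *
s,R=tool();print(s['tcp_pos'],s['contact_force'],s['gripper_width']);plan([.542,-.11,.185],down(0))"
```

```text
[0.51111473 0.25590797 0.1906196 ] [-0.06233671  0.30602356 -1.11925944] 0.01563545651643969
shift [ 0.0324 -0.2559 -2.4347] turn [-0.0262  0.003   0.0032]
```

Emit:
{"name": "send_rows", "arguments": {
  "plan": [
    [[0,-0.02,-0.15],[-0.005,0,0]],
    [[0,-0.06,-0.35],[-0.01,0,0]],
    [[0,-0.1,-0.56],[-0.02,0.002,0.002]],
    [[0.01,-0.13,-0.78],[-0.026,0.003,0.003]],
    [[0.02,-0.16,-1.0],[-0.026,0.003,0.003]]
  ]
}}

```text
time_s: 5.8
tcp_pos: [0.5317, 0.1042, 0.187]
eef_rot: [92.9, 90.0, -177.1]
contact_force: [0.1, 0.4, -1.9]
gripper_width: 0.0155
```

```bash
python3 -c "
from h import *
s,R=tool();print(s['tcp_pos'],s['contact_force'],s['gripper_width']);plan([.542,-.11,.185],down(0))"
```

```text
[0.5317185  0.10424667 0.18704009] [ 0.13232592  0.36988932 -1.94329989] 0.01553060622717606
shift [ 0.0136 -0.0681 -1.4283] turn [ 0.0004 -0.     -0.0005]
```

```bash
python3 - <<'E'
from h import *
np.set_printoptions(precision=4,suppress=True)
p=r.capture("wrist");save(p,"w2.png");W=fish(p);X,Y,Z=W[...,0],W[...,1],W[...,2]
print(p["pose"][:3,3])
m=(Z>.117)&(Z<.126)&(X>.48)&(X<.6)&(Y>-.02)&(Y<.08)
q=W[m];print(m.sum(),rect(q),np.percentile(q,[0,1,99,100],axis=0))
p=r.capture("top");W=cloud(p);X,Y,Z=W[...,0],W[...,1],W[...,2]
m=(Z>.117)&(Z<.126)&(X>.48)&(X<.6)&(Y>-.02)&(Y<.08)
q=W[m];print(m.sum(),np.percentile(q,[0,100],axis=0) if m.any() else 0)
E
```

```text
[0.531  0.024  0.3266]
3074 ((541.200439453125, 27.82601547241211), (26.25637435913086, 52.737545013427734), 89.52474975585938) [[0.5148 0.0145 0.1189]
 [0.5158 0.015  0.1198]
 [0.5667 0.0403 0.1229]
 [0.5676 0.0408 0.1236]]
252 [[0.5169 0.0177 0.1173]
 [0.5671 0.0404 0.1253]]
```

View pics/w2.png

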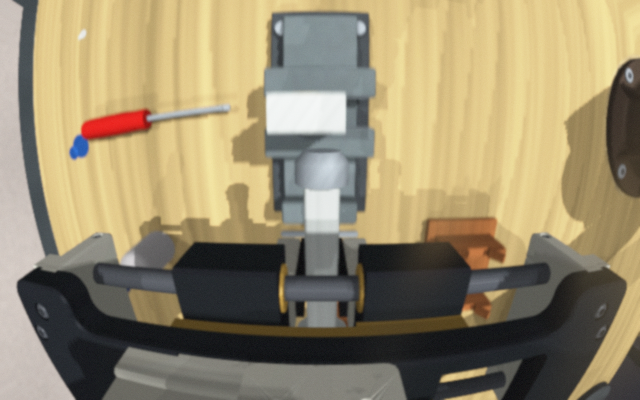

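Emit:
{"name": "send_rows", "arguments": {
  "plan": [
    [[0,-0.02,-0.15],[0,0,0]],
    [[0,-0.04,-0.35],[0,0,0]],
    [[0,-0.06,-0.56],[0,0,0]],
    [[0,-0.065,-0.78],[0,0,0]],
    [[0.01,-0.065,-0.9],[0,0,0]]
  ]
}}

```text
time_s: 6.4
tcp_pos: [0.5403, -0.0344, 0.1851]
eef_rot: [112.2, 89.9, -158.0]
contact_force: [-0.7, 1.1, -1.5]
gripper_width: 0.0157
```

```bash
python3 -c "
from h import *
s,R=tool();print(s['tcp_pos'],s['contact_force'],s['gripper_width']);plan([.5415,-.095,.14],down(0))"
```

```text
[ 0.5402743  -0.03435955  0.18511542] [-0.71071271  1.14190595 -1.49032912] 0.015691392577047814
shift [ 0.3011 -0.0105 -0.404 ] turn [-0.0053 -0.0011 -0.0027]
```

Emit:
{"name": "send_rows", "arguments": {
  "plan": [
    [[0,-0.01,-0.15],[-0.002,0,0]],
    [[0,-0.01,-0.32],[-0.003,0,0]],
    [[0,-0.01,-0.404],[-0.004,0,0]],
    [[0.1,-0.01,-0.404],[-0.004,0,0]],
    [[0.25,-0.01,-0.404],[-0.004,0,0]]
  ]
}}

```text
time_s: 6.9
tcp_pos: [0.5424, -0.0951, 0.1484]
eef_rot: [-119.6, 89.9, -29.7]
contact_force: [-0.1, 0.4, -1.8]
gripper_width: 0.0158
```

Emit:
{"name": "send_rows", "arguments": {
  "plan": [
    [[0.1,0,0],[0,0,0]],
    [[0.2,0,0],[0,0,0]],
    [[0.3,0,0],[0,0,0]],
    [[0.33,0,0],[0,0,0]],
    [[0.33,0,0],[0,0,0]]
  ]
}}

```text
time_s: 7.4
tcp_pos: [0.542, -0.0948, 0.0982]
eef_rot: [127.4, 89.9, -142.7]
contact_force: [0.3, -0.4, -0.9]
gripper_width: 0.0157
```

```bash
python3 -c "
from h import *
s,R=tool();print(s['tcp_pos'],s['contact_force'],s['gripper_width'],s['moment']);plan([.5415,-.085,.0952],down(0))"
```

```text
[ 0.54203797 -0.09483625  0.09819309] [ 0.28025559 -0.38329886 -0.93572021] 0.015720128057301448 [ 0.08445788 -0.07124533 -0.0493359 ]
shift [0.0199 0.0037 0.0656] turn [-0.0019 -0.0009 -0.0011]
```

Emit:
{"name": "send_rows", "arguments": {
  "plan": [
    [[0.02,0.004,0.02],[0,0,0]],
    [[0.02,0.004,0.05],[0,0,0]],
    [[0.02,0.004,0.08],[0,0,0]],
    [[0.02,0.004,0.08],[0,0,0]],
    [[0.02,0.004,0.08],[0,0,0]]
  ]
}}

```text
time_s: 7.9
tcp_pos: [0.5417, -0.0826, 0.0956]
eef_rot: [158.9, 90.0, -111.2]
contact_force: [-0.4, 0.2, -2.0]
gripper_width: 0.0159
```

```bash
python3 - <<'E'
from h import *
np.set_printoptions(precision=4,suppress=True)
s,R=tool();print(s['tcp_pos'],s['contact_force'],s['gripper_width'],s['moment']);plan([.5415,-.082,.0952],down(0))
p=r.capture("scene");save(p,"s2.png")
q=r.capture("top");save(q,"t2.png")
a=cv2.resize(p["color"][150:270,270:400],(520,480),interpolation=cv2.INTER_CUBIC);b=cv2.resize(q["color"][180:260,300:390],(270,240),interpolation=cv2.INTER_CUBIC)
c=np.zeros((480,800,3),np.uint8);c[:,:520]=a;c[:240,525:795]=b;cv2.imwrite("pics/c2.png",c[...,::-1])
E
```

```text
[ 0.5417 -0.0826  0.0956] [-0.4136  0.1659 -1.9653] 0.01588284655705931 [ 0.0706 -0.0435  0.0359]
shift [0.0025 0.0011 0.0037] turn [-0.0013 -0.0007 -0.0003]
```

View pics/c2.png

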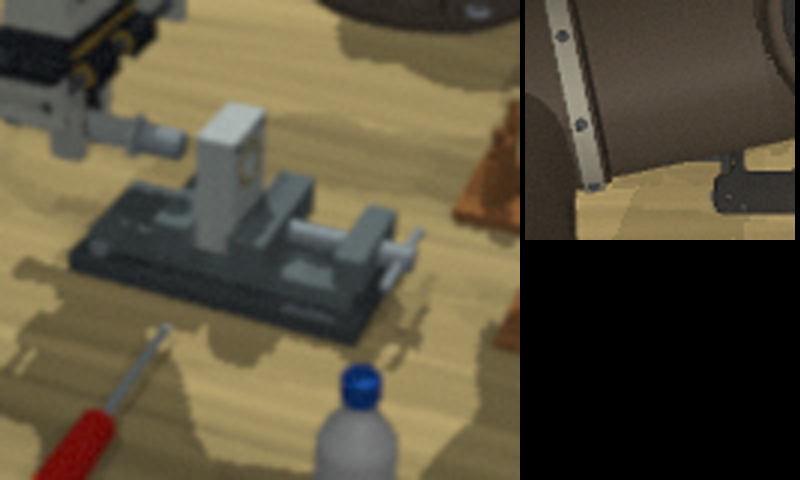

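The scene crop shows the go end level with the block's centre, with its tip (crop (180,142)) about 20 mm short of the face. The brass-rimmed bore shows on the far face at (252,155). Next I'll approach slowly.

Emit:
{"name": "send_rows", "arguments": {
  "plan": [
    [[0.002,0.001,0.03],[0,0,0]],
    [[0.002,0.001,0.06],[0,0,0]],
    [[0.002,0.001,0.09],[0,0,0]],
    [[0.002,0.001,0.1],[0,0,0]],
    [[0.002,0.001,0.1],[0,0,0]]
  ]
}}

```text
time_s: 8.5
tcp_pos: [0.5415, -0.0674, 0.0951]
eef_rot: [143.7, 90.0, -126.3]
contact_force: [-0.0, 0.7, -1.2]
gripper_width: 0.0158
```

Emit:
{"name": "send_rows", "arguments": {
  "plan": [
    [[0.002,0,0.008],[0,0,0]],
    [[0.002,0,0.016],[0,0,0]],
    [[0.002,0,0.024],[0,0,0]],
    [[0.002,0,0.032],[0,0,0]],
    [[0.002,0,0.032],[0,0,0]]
  ]
}}

```text
time_s: 9.0
tcp_pos: [0.5415, -0.0626, 0.0948]
eef_rot: [144.6, 90.0, -125.5]
contact_force: [-0.5, -0.0, -1.4]
gripper_width: 0.0157
```

```bash
cat >> h.py <<'E'
def st(pos=None,yaw=0):
    np.set_printoptions(precision=4,suppress=True); s,R=tool();print(s['tcp_pos'],s['contact_force'],s['gripper_width'],s['moment'],s['time_s'])
    if pos is not None: plan(pos,down(yaw))
E
python3 -c "
from h import *
st([.5415,-.06,.0952])"
```

```text
[ 0.5415 -0.0626  0.0948] [-0.4979 -0.0091 -1.3655] 0.01569717679094719 [ 0.0701 -0.0406 -0.0131] 9.0
shift [-0.0025 -0.0002  0.017 ] turn [-0.001  -0.0008 -0.0006]
```

Emit:
{"name": "send_rows", "arguments": {
  "plan": [
    [[-0.002,0,0.004],[0,0,0]],
    [[-0.002,0,0.007],[0,0,0]],
    [[-0.002,0,0.01],[0,0,0]],
    [[-0.002,0,0.012],[0,0,0]],
    [[-0.002,0,0.012],[0,0,0]]
  ]
}}

```text
time_s: 9.5
tcp_pos: [0.5415, -0.0607, 0.0951]
eef_rot: [140.2, 90.0, -129.8]
contact_force: [0.1, 0.6, -2.1]
gripper_width: 0.0156
```

Emit:
{"name": "send_rows", "arguments": {
  "plan": [
    [[0,0,0.003],[0,0,0]],
    [[0,0,0.006],[0,0,0]],
    [[0,0,0.008],[0,0,0]],
    [[0,0,0.01],[0,0,0]],
    [[0,0,0.01],[0,0,0]]
  ]
}}

```text
time_s: 10.0
tcp_pos: [0.5415, -0.0592, 0.0951]
eef_rot: [146.7, 90.0, -123.4]
contact_force: [-0.4, -0.1, -2.0]
gripper_width: 0.0157
```

```bash
python3 -c "
from h import *
st([.5415,-.06,.0952])"
```

```text
[ 0.5415 -0.0592  0.0951] [-0.4107 -0.1107 -1.9537] 0.0157378744579071 [ 0.0469 -0.0591  0.0774] 10.0
shift [-0.0004  0.0001 -0.0055] turn [-0.0008 -0.0008 -0.0005]
```

Emit:
{"name": "send_rows", "arguments": {
  "plan": [
    [[0,0,0.003],[0,0,0]],
    [[0,0,0.006],[0,0,0]],
    [[0,0,0.009],[0,0,0]],
    [[0,0,0.012],[0,0,0]],
    [[0,0,0.012],[0,0,0]]
  ]
}}

```text
time_s: 10.5
tcp_pos: [0.5415, -0.0573, 0.0951]
eef_rot: [145.4, 90.0, -124.6]
contact_force: [-0.8, -0.2, -1.9]
gripper_width: 0.0159
```

Emit:
{"name": "send_rows", "arguments": {
  "plan": [
    [[0,0,0.003],[0,0,0]],
    [[0,0,0.006],[0,0,0]],
    [[0,0,0.009],[0,0,0]],
    [[0,0,0.012],[0,0,0]],
    [[0,0,0.012],[0,0,0]]
  ]
}}

```text
time_s: 11.0
tcp_pos: [0.5415, -0.0555, 0.0951]
eef_rot: [142.6, 90.0, -127.4]
contact_force: [-0.6, -0.3, -2.1]
gripper_width: 0.0161
```

```bash
python3 -c "
from h import *
st([.5415,-.055,.0952])"
```

```text
[ 0.5415 -0.0555  0.0951] [-0.648  -0.2933 -2.0929] 0.01609245362477546 [ 0.0474 -0.0404  0.007 ] 11.0
shift [-0.0006 -0.      0.0031] turn [-0.0007 -0.0008 -0.0006]
```

Emit:
{"name": "send_rows", "arguments": {
  "plan": [
    [[0,0,0.006],[0,0,0]],
    [[0,0,0.012],[0,0,0]],
    [[0,0,0.018],[0,0,0]],
    [[0,0,0.024],[0,0,0]],
    [[0,0,0.024],[0,0,0]]
  ]
}}

```text
time_s: 11.5
tcp_pos: [0.5415, -0.0517, 0.0951]
eef_rot: [147.3, 90.0, -122.7]
contact_force: [0.5, -0.8, -1.4]
gripper_width: 0.0157
```

Emit:
{"name": "send_rows", "arguments": {
  "plan": [
    [[0,0,0.008],[0,0,0]],
    [[0,0,0.016],[0,0,0]],
    [[0,0,0.024],[0,0,0]],
    [[0,0,0.03],[0,0,0]],
    [[0,0,0.03],[0,0,0]]
  ]
}}

```text
time_s: 12.0
tcp_pos: [0.5416, -0.0471, 0.0951]
eef_rot: [147.1, 90.0, -122.9]
contact_force: [-0.5, 0.5, -1.0]
gripper_width: 0.0156
```

```bash
python3 -c "
from h import *
st([.5415,-.036,.0952])"
```

```text
[ 0.5416 -0.0471  0.0951] [-0.5428  0.5473 -0.9678] 0.015647121274545955 [ 0.0864 -0.0692  0.002 ] 12.0
shift [-0.0004  0.0004  0.0739] turn [-0.0004 -0.0008 -0.0005]
```

Emit:
{"name": "send_rows", "arguments": {
  "plan": [
    [[0,0,0.015],[0,0,0]],
    [[0,0,0.03],[0,0,0]],
    [[0,0,0.045],[0,0,0]],
    [[0,0,0.06],[0,0,0]],
    [[0,0,0.065],[0,0,0]]
  ]
}}

```text
time_s: 12.5
tcp_pos: [0.5416, -0.0371, 0.0951]
eef_rot: [150.9, 90.0, -119.1]
contact_force: [0.0, -0.2, -1.3]
gripper_width: 0.0156
```

Emit:
{"name": "send_rows", "arguments": {
  "plan": [
    [[0,0,0.004],[0,0,0]],
    [[0,0,0.008],[0,0,0]],
    [[0,0,0.012],[0,0,0]],
    [[0,0,0.016],[0,0,0]],
    [[0,0,0.018],[0,0,0]]
  ]
}}

```text
time_s: 13.0
tcp_pos: [0.5416, -0.0344, 0.0951]
eef_rot: [149.7, 90.0, -120.3]
contact_force: [0.3, 0.3, -1.1]
gripper_width: 0.0154
```

Emit:
{"name": "send_rows", "arguments": {
  "plan": [
    [[0,0,0.002],[0,0,0]],
    [[0,0,0.004],[0,0,0]],
    [[0,0,0.006],[0,0,0]],
    [[0,0,0.008],[0,0,0]],
    [[0,0,0.008],[0,0,0]]
  ]
}}

```text
time_s: 13.5
tcp_pos: [0.5416, -0.0331, 0.0951]
eef_rot: [149.9, 90.0, -120.1]
contact_force: [-0.2, -0.3, -0.2]
gripper_width: 0.0158
```

```bash
python3 -c "
from h import *
st([.5415,-.03,.0952])"
```

```text
[ 0.5416 -0.0331  0.0951] [-0.2188 -0.3218 -0.2157] 0.015816894792903796 [ 0.0592 -0.02    0.0404] 13.5
shift [-0.0004  0.0007  0.0208] turn [-0.0001 -0.0007 -0.0004]
```

Emit:
{"name": "send_rows", "arguments": {
  "plan": [
    [[0,0,0.002],[0,0,0]],
    [[0,0,0.004],[0,0,0]],
    [[0,0,0.006],[0,0,0]],
    [[0,0,0.007],[0,0,0]],
    [[0,0,0.007],[0,0,0]]
  ]
}}

```text
time_s: 14.0
tcp_pos: [0.5416, -0.032, 0.0951]
eef_rot: [149.8, 90.0, -120.2]
contact_force: [0.5, 0.3, -1.4]
gripper_width: 0.0156
```

Emit:
{"name": "send_rows", "arguments": {
  "plan": [
    [[0,0,0.002],[0,0,0]],
    [[0,0,0.004],[0,0,0]],
    [[0,0,0.005],[0,0,0]],
    [[0,0,0.006],[0,0,0]],
    [[0,0,0.006],[0,0,0]]
  ]
}}

```text
time_s: 14.5
tcp_pos: [0.5416, -0.0311, 0.0951]
eef_rot: [147.8, 90.0, -122.2]
contact_force: [0.1, -0.2, -1.6]
gripper_width: 0.0156
```

Emit:
{"name": "send_rows", "arguments": {
  "plan": [
    [[0,0,0.002],[0,0,0]],
    [[0,0,0.004],[0,0,0]],
    [[0,0,0.005],[0,0,0]],
    [[0,0,0.006],[0,0,0]],
    [[0,0,0.006],[0,0,0]]
  ]
}}

```text
time_s: 15.0
tcp_pos: [0.5416, -0.0302, 0.0951]
eef_rot: [149.5, 90.0, -120.5]
contact_force: [0.4, 0.1, -2.0]
gripper_width: 0.0157
```

Emit:
{"name": "send_rows", "arguments": {
  "plan": [
    [[0,0,0.002],[0,0,0]],
    [[0,0,0.004],[0,0,0]],
    [[0,0,0.005],[0,0,0]],
    [[0,0,0.005],[0,0,0]],
    [[0,0,0.005],[0,0,0]]
  ]
}}

```text
time_s: 15.5
tcp_pos: [0.5416, -0.0294, 0.0951]
eef_rot: [148.6, 90.0, -121.4]
contact_force: [0.6, -1.0, -0.8]
gripper_width: 0.0157
```

Emit:
{"name": "send_rows", "arguments": {
  "plan": [
    [[0,0,0.002],[0,0,0]],
    [[0,0,0.003],[0,0,0]],
    [[0,0,0.004],[0,0,0]],
    [[0,0,0.005],[0,0,0]],
    [[0,0,0.005],[0,0,0]]
  ]
}}

```text
time_s: 16.0
tcp_pos: [0.5416, -0.0287, 0.0951]
eef_rot: [149.5, 90.0, -120.5]
contact_force: [0.4, 0.3, -2.2]
gripper_width: 0.0154
```

```bash
python3 - <<'E'
from h import *
st([.5415,-.03,.0952])
p=r.capture("scene");save(p,"s3.png")
a=cv2.resize(p["color"][150:230,290:390],(800,600),interpolation=cv2.INTER_CUBIC);cv2.imwrite("pics/c3.png",a[...,::-1])
E
```

```text
[ 0.5416 -0.0287  0.0951] [ 0.3847  0.2799 -2.1907] 0.015441693110403958 [ 0.0395 -0.0637 -0.0124] 16.0
shift [-0.0004  0.0006 -0.0088] turn [ 0.0001 -0.0007 -0.0004]
```

View pics/c3.png

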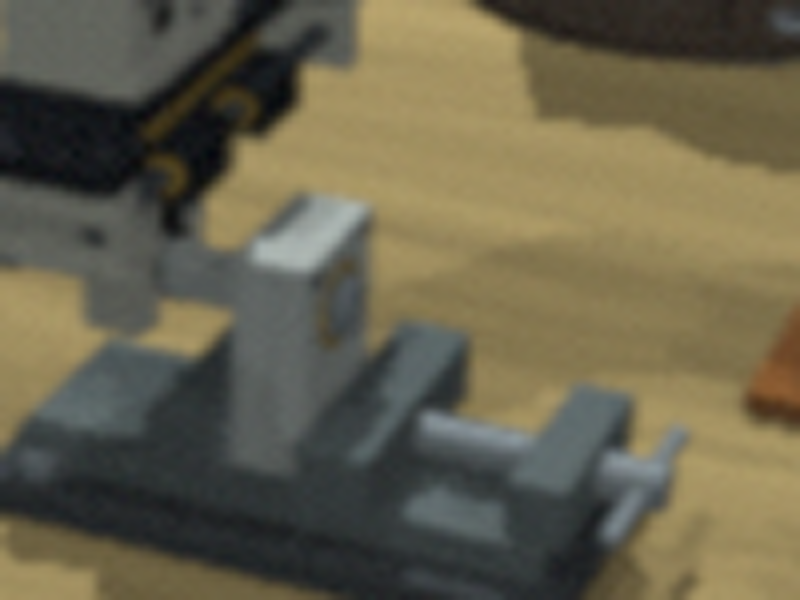

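The gauge is through: its tip shows in the bore at the far face (crop (345,295)), and the shoulder is close to the block. I'll continue in small steps until I feel contact.

Emit:
{"name": "send_rows", "arguments": {
  "plan": [
    [[0,0,0.002],[0,0,0]],
    [[0,0,0.003],[0,0,0]],
    [[0,0,0.004],[0,0,0]],
    [[0,0,0.005],[0,0,0]],
    [[0,0,0.005],[0,0,0]]
  ]
}}

```text
time_s: 16.55
tcp_pos: [0.5415, -0.0285, 0.0951]
eef_rot: [152.0, 89.9, -118.0]
contact_force: [0.7, -5.2, -1.7]
gripper_width: 0.0157
```

Emit:
{"name": "send_rows", "arguments": {
  "plan": [
    [[0,0,0.002],[0,0,0]],
    [[0,0,0.003],[0,0,0]],
    [[0,0,0.004],[0,0,0]],
    [[0,0,0.004],[0,0,0]],
    [[0,0,0.004],[0,0,0]]
  ]
}}

```text
time_s: 17.05
tcp_pos: [0.5415, -0.0285, 0.0952]
eef_rot: [157.9, 89.9, -112.1]
contact_force: [1.0, -7.0, -1.6]
gripper_width: 0.0156
```

Emit:
{"name": "send_rows", "arguments": {
  "plan": [
    [[0,0,-0.02],[0,0,0]],
    [[0,0,-0.06],[0,0,0]],
    [[0,0,-0.12],[0,0,0]],
    [[0,0,-0.19],[0,0,0]],
    [[0,0,-0.26],[0,0,0]]
  ]
}}

```text
time_s: 17.55
tcp_pos: [0.5414, -0.0684, 0.0952]
eef_rot: [156.5, 89.9, -113.5]
contact_force: [-0.1, -0.6, -1.3]
gripper_width: 0.0156
```

```bash
python3 -c "
from h import *
st([.5415,-.095,.0952])"
```

```text
[ 0.5414 -0.0684  0.0952] [-0.1343 -0.5843 -1.2898] 0.01558335105646816 [ 0.0336 -0.0673 -0.0642] 17.55
shift [ 0.0005 -0.0006 -0.177 ] turn [-0.0004 -0.0025 -0.0011]
```

Emit:
{"name": "send_rows", "arguments": {
  "plan": [
    [[0,0,-0.07],[0,0,0]],
    [[0,0,-0.15],[0,0,0]],
    [[-0.05,0,-0.18],[0,0,0]],
    [[-0.2,0,-0.18],[0,0,0]],
    [[-0.4,0,-0.18],[0,0,0]]
  ]
}}

```text
time_s: 18.05
tcp_pos: [0.5405, -0.096, 0.1552]
eef_rot: [120.5, 89.7, -149.5]
contact_force: [1.0, 1.0, -1.4]
gripper_width: 0.0158
```

Emit:
{"name": "send_rows", "arguments": {
  "plan": [
    [[-0.1,0,0],[0,0,0]],
    [[-0.2,0,0.1],[0,0,0]],
    [[-0.22,0,0.3],[0,0,0]],
    [[-0.22,0,0.55],[0,0,0]],
    [[-0.22,0,0.8],[0,0,0]]
  ]
}}

```text
time_s: 18.55
tcp_pos: [0.5408, 0.0249, 0.1889]
eef_rot: [124.0, 89.8, -146.2]
contact_force: [1.3, -0.5, -2.8]
gripper_width: 0.0158
```

```bash
python3 -c "
from h import *
st([.5415,.135,.185])"
```

```text
[0.5408 0.0249 0.1889] [ 1.2507 -0.5084 -2.7547] 0.01575223317325743 [ 0.0609 -0.2364  0.0049] 18.55
shift [ 0.025  -0.0031  0.7343] turn [-0.003  -0.0022 -0.0032]
```

Emit:
{"name": "send_rows", "arguments": {
  "plan": [
    [[0,0,0.18],[0,0,0]],
    [[0.02,-0.003,0.4],[-0.002,-0.002,-0.003]],
    [[0.02,-0.003,0.6],[-0.002,-0.002,-0.003]],
    [[0.02,-0.003,0.72],[-0.002,-0.002,-0.003]],
    [[0.02,-0.003,0.734],[-0.002,-0.002,-0.003]]
  ]
}}

```text
time_s: 19.05
tcp_pos: [0.5417, 0.1366, 0.1861]
eef_rot: [-61.4, 90.0, 28.6]
contact_force: [-0.2, -0.1, -1.6]
gripper_width: 0.0158
```

Emit:
{"name": "send_rows", "arguments": {
  "plan": [
    [[0.1,0,0],[0,0,0]],
    [[0.25,0,0],[0,0,0]],
    [[0.4,0,0],[0,0,0]],
    [[0.52,0,0],[0,0,0]],
    [[0.54,0,0],[0,0,0]]
  ]
}}

```text
time_s: 19.55
tcp_pos: [0.5405, 0.135, 0.1032]
eef_rot: [118.5, 89.8, -151.5]
contact_force: [-0.2, 0.1, -1.6]
gripper_width: 0.0156
```

```bash
python3 -c "
from h import *
st([.5415,.115,.0951])"
```

```text
[0.5405 0.135  0.1032] [-0.2241  0.098  -1.6154] 0.015558485387454054 [ 0.0962 -0.0238  0.0405] 19.55
shift [ 0.0541 -0.007  -0.133 ] turn [ 0.     -0.0023 -0.0042]
```

Emit:
{"name": "send_rows", "arguments": {
  "plan": [
    [[0.03,-0.004,-0.03],[0,-0.002,-0.004]],
    [[0.054,-0.007,-0.07],[0,-0.002,-0.004]],
    [[0.054,-0.007,-0.11],[0,-0.002,-0.004]],
    [[0.054,-0.007,-0.13],[0,-0.002,-0.004]],
    [[0.054,-0.007,-0.13],[0,-0.002,-0.004]]
  ]
}}

```text
time_s: 20.05
tcp_pos: [0.5417, 0.115, 0.0957]
eef_rot: [-72.7, 90.0, 17.3]
contact_force: [0.3, 0.0, -1.0]
gripper_width: 0.0156
```

```bash
python3 -c "
from h import *
st([.5415,.104,.0951])
p=r.capture('wrist');save(p,'w3.png')
cv2.imwrite('pics/w3c.png',cv2.resize(p['color'][40:240,200:440,::-1],(720,600),interpolation=cv2.INTER_CUBIC))"
```

```text
[0.5417 0.115  0.0957] [ 0.2725  0.0275 -0.9575] 0.015606680435541882 [ 0.1012  0.0003 -0.0224] 20.05
shift [ 0.0043  0.0016 -0.0732] turn [-0.0008  0.0003  0.0009]
```

View pics/w3c.png

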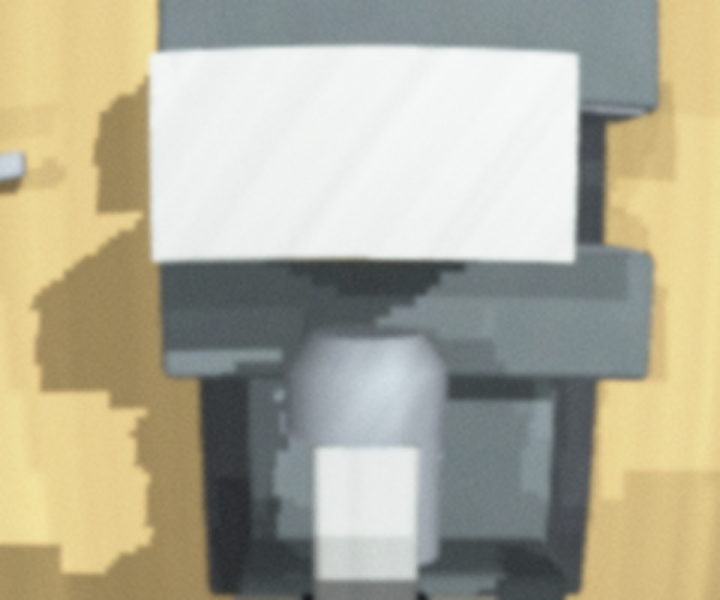

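The no-go end (column ≈ 367) is centred on the block (columns 150–578, middle 364) and about 10 mm clear of it.

Emit:
{"name": "send_rows", "arguments": {
  "plan": [
    [[0.004,0.001,-0.02],[0,0,0]],
    [[0.004,0.001,-0.04],[0,0,0]],
    [[0.004,0.001,-0.06],[0,0,0]],
    [[0.004,0.001,-0.073],[0,0,0]],
    [[0.004,0.001,-0.073],[0,0,0]]
  ]
}}

```text
time_s: 20.6
tcp_pos: [0.5416, 0.1041, 0.0951]
eef_rot: [-71.4, 90.0, 18.5]
contact_force: [-0.1, 0.6, -2.1]
gripper_width: 0.0159
```

Emit:
{"name": "send_rows", "arguments": {
  "plan": [
    [[0,0,-0.004],[0,0,0]],
    [[0,0,-0.008],[0,0,0]],
    [[0,0,-0.012],[0,0,0]],
    [[0,0,-0.014],[0,0,0]],
    [[0,0,-0.014],[0,0,0]]
  ]
}}

```text
time_s: 21.1
tcp_pos: [0.5416, 0.1019, 0.0951]
eef_rot: [-72.0, 90.0, 18.0]
contact_force: [0.1, 0.1, -0.7]
gripper_width: 0.0155
```

```bash
python3 -c "
from h import *
st([.5415,.1,.0951])"
```

```text
[0.5416 0.1019 0.0951] [ 0.1094  0.1319 -0.6894] 0.015498589517589124 [ 0.0458 -0.0486 -0.0084] 21.1
shift [-0.0001  0.0004 -0.0128] turn [-0.0008  0.0003  0.0008]
```

Emit:
{"name": "send_rows", "arguments": {
  "plan": [
    [[0,0,-0.002],[0,0,0]],
    [[0,0,-0.004],[0,0,0]],
    [[0,0,-0.006],[0,0,0]],
    [[0,0,-0.008],[0,0,0]],
    [[0,0,-0.008],[0,0,0]]
  ]
}}

```text
time_s: 21.6
tcp_pos: [0.5416, 0.1007, 0.095]
eef_rot: [-73.6, 90.0, 16.4]
contact_force: [-0.2, -0.0, -2.2]
gripper_width: 0.0157
```

Emit:
{"name": "send_rows", "arguments": {
  "plan": [
    [[0,0,-0.002],[0,0,0]],
    [[0,0,-0.004],[0,0,0]],
    [[0,0,-0.005],[0,0,0]],
    [[0,0,-0.006],[0,0,0]],
    [[0,0,-0.006],[0,0,0]]
  ]
}}

```text
time_s: 22.1
tcp_pos: [0.5416, 0.0998, 0.0951]
eef_rot: [-70.3, 90.0, 19.7]
contact_force: [0.7, 0.3, -1.7]
gripper_width: 0.016
```

Emit:
{"name": "send_rows", "arguments": {
  "plan": [
    [[0,0,-0.002],[0,0,0]],
    [[0,0,-0.003],[0,0,0]],
    [[0,0,-0.004],[0,0,0]],
    [[0,0,-0.005],[0,0,0]],
    [[0,0,-0.005],[0,0,0]]
  ]
}}

```text
time_s: 22.6
tcp_pos: [0.5417, 0.0992, 0.0951]
eef_rot: [-64.8, 89.9, 25.2]
contact_force: [0.7, 0.7, -1.3]
gripper_width: 0.0155
```

Emit:
{"name": "send_rows", "arguments": {
  "plan": [
    [[0,0,-0.002],[0,0,0]],
    [[0,0,-0.003],[0,0,0]],
    [[0,0,-0.004],[0,0,0]],
    [[0,0,-0.004],[0,0,0]],
    [[0,0,-0.004],[0,0,0]]
  ]
}}

```text
time_s: 23.1
tcp_pos: [0.5419, 0.0988, 0.0952]
eef_rot: [-60.1, 89.9, 29.9]
contact_force: [0.5, 3.2, -1.8]
gripper_width: 0.0158
```

```bash
python3 -c "
from h import *
st([.5415,.098,.0951])"
```

```text
[0.5419 0.0988 0.0952] [ 0.492   3.1774 -1.7629] 0.015778257609645612 [ 1.2095 -0.2232 -0.0058] 23.1
shift [ 0.0007  0.0028 -0.0056] turn [-0.0007  0.001   0.0017]
```

Emit:
{"name": "send_rows", "arguments": {
  "plan": [
    [[0,0,-0.002],[0,0,0]],
    [[0,0,-0.003],[0,0,0]],
    [[0,0,-0.004],[0,0,0]],
    [[0,0,-0.004],[0,0,0]],
    [[0,0,-0.004],[0,0,0]]
  ]
}}

```text
time_s: 23.6
tcp_pos: [0.5421, 0.0987, 0.0953]
eef_rot: [-52.3, 89.9, 37.6]
contact_force: [0.1, 4.8, -2.3]
gripper_width: 0.0158
```

Emit:
{"name": "send_rows", "arguments": {
  "plan": [
    [[0,0,-0.004],[0,0,0]],
    [[0,0,-0.004],[0,0,0]],
    [[0,0,-0.004],[0,0,0]],
    [[0,0,-0.004],[0,0,0]],
    [[0,0,-0.004],[0,0,0]]
  ]
}}

```text
time_s: 24.1
tcp_pos: [0.5421, 0.0986, 0.0953]
eef_rot: [-44.5, 89.8, 45.5]
contact_force: [-0.4, 7.0, -1.4]
gripper_width: 0.0158
```

```bash
python3 - <<'E'
from h import *
st([.5415,.098,.0951])
p=r.capture('wrist')
cv2.imwrite('pics/w4c.png',cv2.resize(p['color'][40:240,200:440,::-1],(720,600),interpolation=cv2.INTER_CUBIC))
E
```

```text
[0.5421 0.0986 0.0953] [-0.3829  6.9976 -1.3625] 0.01582026996345925 [ 2.2481  0.1489 -0.0604] 24.1
shift [ 0.0013  0.0042 -0.0041] turn [-0.0006  0.0027  0.0027]
```

View pics/w4c.png

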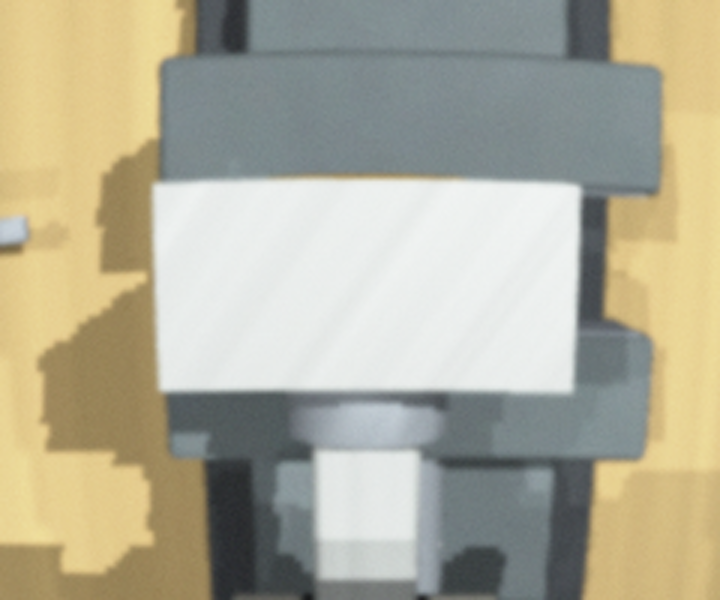

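The no-go end is refused: it stands about 4 mm in (≈ 11 of 15 mm still visible) under 5–7 N. Now I'll withdraw and take the gauge back to the rest.

Emit:
{"name": "send_rows", "arguments": {
  "plan": [
    [[0,0,0.02],[0,0,0]],
    [[0,0,0.07],[0,0,0]],
    [[0,0,0.15],[0,0,0]],
    [[-0.1,0,0.25],[0,0,0]],
    [[-0.25,0,0.4],[0,0,0]]
  ]
}}

```text
time_s: 24.65
tcp_pos: [0.5409, 0.1584, 0.1319]
eef_rot: [94.5, 89.9, -175.6]
contact_force: [1.3, 0.9, -1.4]
gripper_width: 0.016
```

```bash
python3 -c "
from h import *
st([.5106,.2585,.15],-1.2)"
```

```text
[0.5409 0.1584 0.1319] [ 1.2927  0.9033 -1.356 ] 0.015984706875883922 [ 0.1258 -0.1905 -0.0222] 24.65
shift [-0.1203  0.2032  0.6667] turn [ 0.0247 -0.0001 -0.0014]
```

Emit:
{"name": "send_rows", "arguments": {
  "plan": [
    [[-0.05,0.05,0.15],[0.005,0,0]],
    [[-0.12,0.1,0.35],[0.01,0,0]],
    [[-0.12,0.17,0.55],[0.02,0,0]],
    [[-0.12,0.203,0.66],[0.025,0,-0.001]],
    [[-0.12,0.203,0.667],[0.025,0,-0.001]]
  ]
}}

```text
time_s: 25.15
tcp_pos: [0.5099, 0.261, 0.15]
eef_rot: [97.9, 90.0, -173.2]
contact_force: [0.3, 0.9, -1.7]
gripper_width: 0.016
```

Emit:
{"name": "send_rows", "arguments": {
  "plan": [
    [[0,0,0],[0,0,0]],
    [[0.1,0,0],[0,0,0]],
    [[0.25,0,0],[0,0,0]],
    [[0.4,0,0],[0,0,0]],
    [[0.45,0,0],[0,0,0]]
  ]
}}

```text
time_s: 25.65
tcp_pos: [0.5089, 0.2594, 0.0803]
eef_rot: [131.6, 89.8, -139.5]
contact_force: [-0.6, -0.7, -2.9]
gripper_width: 0.0157
```

```bash
python3 -c "
from h import *
st([.5106,.2585,.0465],-1.2)"
```

```text
[0.5089 0.2594 0.0803] [-0.6014 -0.6845 -2.9339] 0.015688146902670983 [ 0.0258  0.0674 -0.0124] 25.65
shift [ 0.225  -0.0122 -0.0053] turn [ 0.0014 -0.0035 -0.0039]
```

Emit:
{"name": "send_rows", "arguments": {
  "plan": [
    [[0.03,-0.012,-0.005],[0.001,-0.003,-0.004]],
    [[0.07,-0.012,-0.005],[0.001,-0.003,-0.004]],
    [[0.11,-0.012,-0.005],[0.001,-0.003,-0.004]],
    [[0.13,-0.012,-0.005],[0.001,-0.003,-0.004]],
    [[0.13,-0.012,-0.005],[0.001,-0.003,-0.004]]
  ]
}}

```text
time_s: 26.15
tcp_pos: [0.5106, 0.2586, 0.0606]
eef_rot: [173.3, 90.0, -97.9]
contact_force: [0.3, 0.4, -1.8]
gripper_width: 0.0163
```

```bash
python3 -c "
from h import *
st([.5106,.2585,.0465],-1.2)"
```

```text
[0.5106 0.2586 0.0606] [ 0.3379  0.3783 -1.7769] 0.016289132241439137 [ 0.0549 -0.061   0.0346] 26.15
shift [ 0.0943 -0.0003 -0.0004] turn [ 0.0004 -0.0006 -0.0001]
```

Emit:
{"name": "send_rows", "arguments": {
  "plan": [
    [[0.03,0,0],[0,0,0]],
    [[0.06,0,0],[0,0,0]],
    [[0.085,0,0],[0,0,0]],
    [[0.094,0,0],[0,0,0]],
    [[0.094,0,0],[0,0,0]]
  ]
}}

```text
time_s: 26.65
tcp_pos: [0.5104, 0.2584, 0.0462]
eef_rot: [153.9, 89.9, -117.3]
contact_force: [0.1, -0.2, -1.5]
gripper_width: 0.0158
```

Emit:
{"name": "send_rows", "arguments": {
  "plan": [
    [[0.003,0,0],[0,0,0]],
    [[0.006,0,0],[0,0,0]],
    [[0.008,0,0],[0,0,0]],
    [[0.008,0,0],[0,0,0]],
    [[0.008,0,0],[0,0,0]]
  ]
}}

```text
time_s: 27.15
tcp_pos: [0.5105, 0.2585, 0.0452]
eef_rot: [161.7, 90.0, -109.5]
contact_force: [0.1, -0.2, 0.7]
gripper_width: 0.0156
```

Emit:
{"name": "send_rows", "arguments": {
  "plan": [
    [[0,0,0],[0,0,0]],
    [[0,0,0],[0,0,0]],
    [[0,0,0],[0,0,0]],
    [[0,0,0],[0,0,0]],
    [[0,0,0],[0,0,0]]
  ],
  "jaw": 0.6
}}

```text
time_s: 27.65
tcp_pos: [0.5106, 0.2585, 0.0452]
eef_rot: [166.4, 90.0, -104.8]
contact_force: [-0.1, 1.1, -0.4]
gripper_width: 0.0504
```

Emit:
{"name": "send_rows", "arguments": {
  "plan": [
    [[0,0,0],[0,0,0]],
    [[-0.1,0,0],[0,0,0]],
    [[-0.3,0,0],[0,0,0]],
    [[-0.6,0,0],[0,0,0]],
    [[-0.9,0,0],[0,0,0]]
  ]
}}

```text
time_s: 28.15
tcp_pos: [0.5102, 0.2582, 0.1813]
eef_rot: [147.3, 89.9, -123.8]
contact_force: [1.4, 1.4, -0.2]
gripper_width: 0.0703
```

```bash
python3 - <<'E'
from h import *
st()
p=r.capture("wrist");W=fish(p)
m=r.trace(p,"gauge")[0]["mask"];q=W[m];q=q[(q[:,2]>.04)&(q[:,2]<.075)]
print(m.sum(),rect(q),np.median(q,0),np.percentile(q,[0.5,99.5],axis=0))
t=r.capture("scene")
for n in("cup","glue","driver"):
    d=r.trace(t,n)
    if d:
        w=cloud(t)[d[0]["mask"]];print(n,d[0]["score"],np.nanmedian(w,0))
cv2.imwrite('pics/w5.png',p['color'][...,::-1])
E
```

```text
[0.5102 0.2582 0.1813] [ 1.368   1.3734 -0.249 ] 0.07034125444828773 [ 0.2685 -0.2756  0.0153] 28.15
2897 ((509.2609558105469, 264.5062561035156), (135.7542266845703, 28.07257843017578), 87.53495788574219) [0.5099 0.2591 0.0535] [[0.4971 0.1969 0.0427]
 [0.5227 0.3307 0.0601]]
cup 0.93 [ 0.7699 -0.2407  0.0596]
glue 0.83 [0.7512 0.1889 0.0584]
driver 0.66 [0.7816 0.0311 0.022 ]
```

View pics/w5.png

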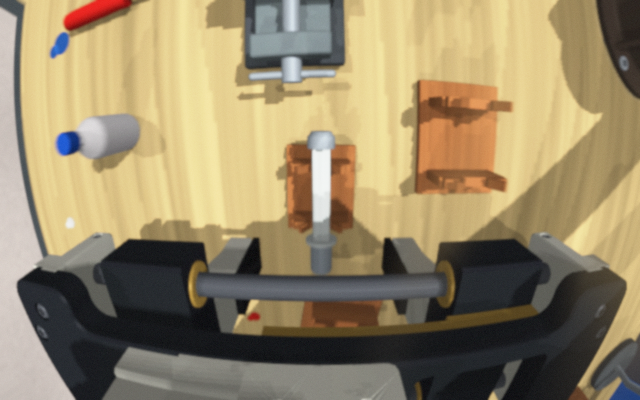

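The gauge lies seated in its rest with the fingers clear, and the bystanders haven't moved. Handing in.

```bash
python3 -c "
from plant import r
print(r.close_job())"
```

```text
the job is handed in; nothing more can be done
None
```

The gauge check is done and handed in at about 28 s of the 72 s allowed; the hand-in reports no verdict.

- **Go end:** I pushed it in from the -y face with almost no resistance until the shoulder met the block. It stopped at TCP y = -0.0285 m with a 5–7 N reading, and I then drew it out.
- **No-go end:** I pressed it into the +y face, keeping the gauge's heading. It was refused about 4 mm in, with the push rising from 3 to 7 N over about 1 s. The highest force I read on the gauge at any point was 7 N.
- **Gauge on its rest:** I laid it back at the height it was gripped at, about 3 mm further along +y to bring it nearer the rest's middle, and let go. The last wrist picture shows it seated in both notches with the fingers clear.
- **Bystanders:** the last scene check put the cup, glue and screwdriver where they started, to within about 4 mm (measurement scatter).
- **Disagreement:** camera estimates of the gauge's place along y differed by about 2 mm. The shoulder contact suggested its mid-point lay about 1 mm behind the grip point, which agreed with the wrist camera.

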